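# Refit the pottery wheel's head and spin-check it

## Robot

A 7-joint arm with a two-finger parallel gripper is mounted at the origin on a cart in front of the work surface, level with it; the furniture and walls round the work are solid. World frame = base frame: x ahead of the robot, y to its left, z up, the work surface at z = 0. Lengths are in mm, angles in rad, forces in N, time in s.
With the tool pointing down it reaches from about 425 to 950 mm from the base axis. Payload 4.7 kg.
Tool frame: the origin (TCP) lies midway between the tips of the shut fingers; the grasp point (between the pads) lies 19 mm behind it; z points along the fingers, y is the line along which they close (so a half turn about z gives the same grasp; the last joint's range is limited). The gripper opens to 85 mm and grips with 20 to 120 N. Pads are 22 mm wide; open, the fingers measure 114 mm over their backs; the gripper's body (76 mm by 85 mm) begins 54 mm behind the grasp point. The pads swing forward as they close: fully open they stand 13 mm farther back than shut.
Start: joints at [-1.315, 0.469, -0.049, 1.532, 0.024, 1.141, -0.082], TCP at [189.61, 647.84, 231.335] pointing down, gripper open.
Joint ranges: [-2.59, 2.59], [-0.33, 1.99], [-1.39, 1.29], [0.1, 2.45], [-1.04, 4.18], [0.21, 1.99], [-2.66, 2.66]. Speed limits (rad/s): [2.57, 2.57, 3.14, 3.14, 3.14, 3.14, 3.14].

## Interface

Orientations are given as a unit quaternion [w, x, y, z].
In Python, from plant import get_obs, cams, job gives the robot as it stands.
- The arm moves only by the shell command python3 -m inch 'ROWS' [OPENING] [FORCE]. ROWS is JSON, a list of rows, each an object of numbers: "x", "y", "z": the shift along the tool's x, y, z normalised to -1 to 1, where 1 is 120 mm; "rx", "ry", "rz": the turn, a rotation vector about the tool's x, y, z normalised to -1 to 1, where 1 is 30 degrees. In form: [{"x": .., "y": .., "z": .., "rx": .., "ry": .., "rz": ..}, ...]. A call has 1 to 10 rows; each row is the pose to reach, as a shift and turn from the pose commanded when the call began, along the tool's axes at that moment; what a row does not reach only later rows make up. A row lasts 1/12 s, in which the tool goes at most 41.7 mm and 7.16 degrees, less where a joint would pass 70% of its speed; a pose out of reach is approached as far as the arm can. A call with a number of a shift or a turn outside -1 to 1 is refused whole. A call with a gripper value outside its range is refused whole. OPENING is the opening, from 0 (shut) to 1 (fully open), set as the call begins (- or left out, the last holds). The fingers move at their own pace and stop on an object; FORCE is the grip in N (left out, the last holds). Time passes only in rows, so rows that repeat a pose let the fingers close. It gives the time, the measured TCP pose, the force, the opening and the grip force at its end, in the units of the state.
- get_obs(): the state, without advancing time (a new reading comes with each control period).
- cams.capture(name): name is "side" or "top"; returns a dict with "color" (420x560x3 uint8, blue, green, red), "fx", "fy", "cx", "cy" (pixels), "pose" (4x4, takes a point from camera to world coordinates). Camera axes: x right, y up, looking along -z (the intrinsics and any distortion apply to the point x, -y, -z); pixel columns grow to the right and rows downward; lengths in mm; the calibration is good to about 2 mm. A picture is of the moment at which its call begins. There is no depth.
- job.job_done(): hands the job in; it is judged then, once.
The state is a dict: "time": time; "joint_pos": joint angles; "qd": joint speeds; "effort": joint torques, N m; "ee_pos": TCP position; "ee_rot": TCP orientation; "contact_force": force on the tool from outside, world axes, zero at the start; "moment": the same for the moment, N m; "width": opening from 0.0 (shut) to 1.0 (fully open); "grasp_force": force on a finger pad.
Only numpy, scipy, OpenCV 4.12 (cv2) and the standard library are available. Lean on these libraries where they do the work, as an engineer would, in place of code of your own. Each camera call takes 0.05 s, during which the arm holds its last target. There are 200 camera calls.

## Task

The tabletop pottery wheel has been cleaned. Put the larger of the two wheel heads back on the drive shaft, turn it lightly until its slotted foot drops over the cross pin and it sits fully home, and let go; then, to check that it turns freely, spin it with a fingertip on its rim so that it runs on by itself for at least half a turn, and leave it to come to rest. Do not force anything down or sideways on the shaft, and leave the spare head and the other things where they are.

Things in the scene. Friction and masses are not known exactly. Their poses are not given: they have to be found in the camera images.
- pottery_wheel: the tabletop pottery wheel, switched off, heavy and fixed: white housing 236 x 196 mm, 65 mm high, with a dial and switch on its -x side; on it a round grey splash basin 176 mm across, rim at z = 90 mm, floor at z = 68 mm, with the drive shaft in the middle. Origin under the housing's centre, right below the shaft; z up
- shaft_shoulder (a point): centre of the top of the drive shaft's round shoulder (35 mm across, 86 mm above the table), where the foot of a fitted head rests. The point's axes are the housing's; the shaft's own angle is not measured. The shaft turns either way without end: drag about 0.006 N m, inertia 0.0025 kg m2 from the belt pulley inside, so a pushed head runs on
- spindle_tip (a point): top of the greased steel spindle that stands on the shoulder: 8 mm thick, 32 mm high, its top 2.5 mm tapered to 4 mm. Enters the head's bore
- cross_pin (a point): middle of the steel cross pin that goes level through the spindle, 4 mm thick and 32 mm long, its top 5.5 mm above the shoulder; it turns with the shaft and may stand at any angle (visible from above, not measured). A head rubbing on it with more than about 6 N drags it round instead of turning over it
- large_head: the loose wheel head to be fitted, plain aluminium, about 180 g, standing on the table on its foot: disc 66 mm across, 12 mm thick, rings on top, on a hub 36 mm across, 24 mm long. Origin at the centre of the hub's underside, z up; disc from z = 24 to 36 mm. Two dark dots on top lie on its x axis. Off line with the cross pin it rests on it, 5.5 mm too high
- large_head_foot (a point): centre of the underside of the large head's hub: mouth of a bore 9.6 mm wide, 33 mm deep. The lowest 9 mm of the hub are cut by four slots, 6.5 mm wide, along the head's +x, -x, +y and -y, so it drops over the cross pin every 90 degrees, with about 4 degrees to spare either way
- large_head_disc (a point): centre of the large head's disc, half way up its 12 mm, 30 mm above the head's origin: the height at which to take it across its 66 mm or to push its rim. Fitted home it stands 116 mm above the table, with 0.8 mm of play on the spindle; a finger stroked along the rim 1 mm deeper than its first touch presses on it with some 10 to 20 N
- small_head: the spare wheel head, the same but with a disc only 46 mm across, loose; stays where it is. Origin at the centre of the underside of its hub
- clay_bowl: grey ruffled pinch bowl, 130 mm across, 59 mm high, a bystander. Origin under its centre
- ball_of_clay: grey ball of clay, 55 mm, a bystander. Origin under its centre
- trimming_tool: loop tool with a wooden handle, about 215 mm long, 16 mm high, lying on the table, a bystander. Origin under its middle
Mind the look-alikes: they are no part of the job. What is shaped like the large_head but yellow is not meant.

How it is judged (in metres and radians):
On the way, in this order (a step that is already met when the one before it is completed fails the run):
1. the large head sits home on the shaft, its slots over the cross pin, level and let go (z of large_head in the frame of shaft_shoulder below 0.002 m and horizontal distance between large_head and shaft_shoulder below 0.003 m and angle between large_head's own z axis and vertical below 0.05 rad and contact force between the fingers and large_head below 0.05 N), for 0.2 s.
2. spun with a finger, it runs on by itself with nothing touching it, still faster than 1 rad/s after a full second (about half a turn or more) (angular speed of large_head above 1 rad/s and contact force between each of the arm, the fingers and large_head below 0.05 N and z of large_head in the frame of shaft_shoulder below 0.002 m and horizontal distance between large_head and shaft_shoulder below 0.003 m and angle between large_head's own z axis and vertical below 0.07 rad), for 1 s.
At the end, for the whole second after the job is handed in: the large head sits home on the shaft: its foot within 2 mm of the shoulder and 3 mm of the axis, level within 0.05 rad, come to rest (under 0.2 rad/s) and let go (z of large_head in the frame of shaft_shoulder below 0.002 m and horizontal distance between large_head and shaft_shoulder below 0.003 m and angle between large_head's own z axis and vertical below 0.05 rad and angular speed of large_head below 0.2 rad/s); the robot touches nothing.
It fails at once if the head, not yet home, is forced onto the spindle or the cross pin with more than 25 N (z of large_head in the frame of shaft_shoulder above 0.003 m and contact force between large_head and pottery_wheel above 25 N).
It fails at once if the head, held or pressed over its middle, is forced on the shaft with more than 40 N (horizontal distance between the grasp point and large_head below 0.025 m and contact force between large_head and pottery_wheel above 40 N).
It fails at once if a finger presses on the head's rim with more than 30 N (horizontal distance between the grasp point and large_head above 0.025 m and contact force between the fingers and large_head above 30 N).
It fails at once if the spare head is moved or fitted (distance of small_head from where it was at the start of the episode above 0.02 m).
It fails at once if a bystander is knocked away (distance of any of clay_bowl, ball_of_clay, trimming_tool from where it was at the start of the episode above 0.02 m).
It also fails if it takes over 67 s, if anything falls off the work surface, if the arm or the gripper's body presses on something with over 40 N, if the wrist force passes 120 N, or if a joint passes its speed limit or range.

## Working session

There is one attempt and no reset: what is moved stays moved. The work goes in short steps, Python scripts to look and compute and a shell command to move; the robot and the scene stay as the last step left them, time stands still between calls to the robot, and variables do not carry over. Pictures are saved under pics/ and viewed, at most 10 in all, crops included, and the job is handed in when it is done.

```bash
ls; mkdir -p pics; cat > h.py <<'E'
import numpy as np, cv2
from plant import get_obs, cams, job
def cap(n,f=None):
    c=cams.capture(n)
    if f: cv2.imwrite('pics/'+f,c['color'])
    return c
def ray(c,u,v):
    d=np.array([(u-c['cx'])/c['fx'],-(v-c['cy'])/c['fy'],-1]);P=np.array(c['pose'])
    return P[:3,3],P[:3,:3]@d
def atz(c,u,v,z):
    o,d=ray(c,u,v);return o+d*(z-o[2])/d[2]
def proj(c,p):
    P=np.array(c['pose']);q=P[:3,:3].T@(np.array(p)-P[:3,3])
    return c['cx']-c['fx']*q[0]/q[2],c['cy']+c['fy']*q[1]/q[2]
E
python3 - <<'E'
from h import *
for n in('top','side'):
    c=cap(n,n+'0.png');print({k:v for k,v in c.items() if k!='color'})
print(get_obs())
E
```

```text
pics
{'fx': 406.594019707912, 'fy': 406.594019707912, 'cx': 277.05140676856325, 'cy': 211.23087143339566, 'pose': array([[ 2.85980544e-02,  9.89777496e-01, -1.39723509e-01,
         3.91840517e+02],
       [-9.99589743e-01,  2.85382038e-02, -2.43230343e-03,
         1.48917445e+01],
       [ 1.58001876e-03,  1.39735745e-01,  9.90187571e-01,
         1.08352683e+03],
       [ 0.00000000e+00,  0.00000000e+00,  0.00000000e+00,
         1.00000000e+00]])}
{'fx': 405.3226559828914, 'fy': 405.3226559828914, 'cx': 276.0783414895408, 'cy': 204.87091168440324, 'pose': array([[-8.92549470e-02, -4.38872092e-01,  8.94105609e-01,
         1.60041056e+03],
       [ 9.96008806e-01, -3.92259898e-02,  8.01734383e-02,
         1.09527365e+02],
       [-1.13707110e-04,  8.97692936e-01,  4.40621582e-01,
         6.50337520e+02],
       [ 0.00000000e+00,  0.00000000e+00,  0.00000000e+00,
         1.00000000e+00]])}
{'time': 0.1, 'joint_pos': array([-1.31488461,  0.46936934, -0.04859376,  1.53356176,  0.02409712,
        1.14096436, -0.08230943]), 'qd': array([ 0.0014171 , -0.00195951, -0.00135425, -0.00334303,  0.00023656,
       -0.00221504, -0.00074085]), 'effort': array([ 1.50201020e-03, -5.11518860e+01, -4.64797276e-02, -2.38390338e+01,
        1.08093207e-02,  4.40119766e-03,  7.52427933e-07]), 'ee_pos': array([189.50205047, 647.32398501, 230.3659487 ]), 'ee_rot': array([-9.42889288e-05,  1.41916538e-01,  9.89878255e-01, -8.53527531e-04]), 'contact_force': array([-0.03323322, -0.44402608,  0.70323145]), 'moment': array([ 0.02042149,  0.01949873, -0.00682549]), 'grasp_force': 0.0, 'width': 0.9992729738478575}
```

View pics/top0.png

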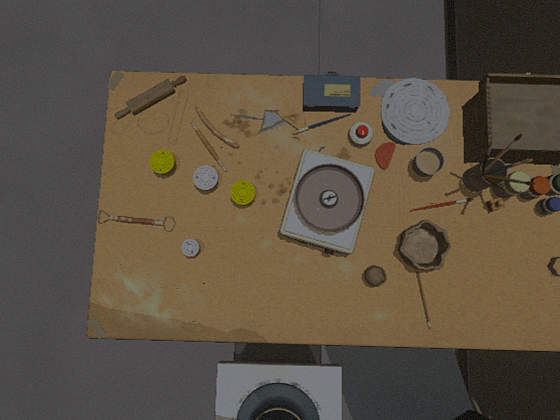

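View pics/side0.png

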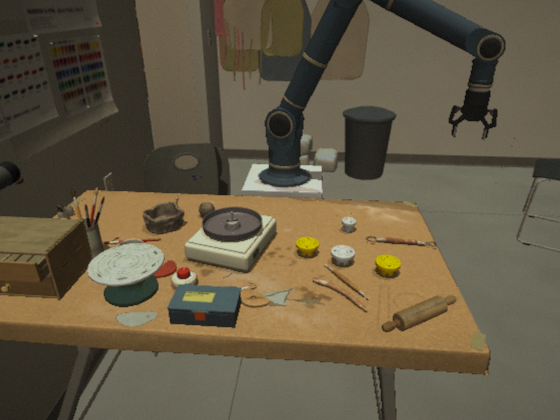

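Candidates in the top view: a grey head at (205,178), a smaller grey head at (190,248), which is the spare, and yellow look-alikes at (162,161) and (242,193). I choose (205,178) and will check it and the shaft in one close crop.

```bash
python3 - <<'E'
from h import *
c=cap('top');g=c['color']
a=cv2.resize(g[150:206,177:233],(392,392),interpolation=cv2.INTER_CUBIC)
b=cv2.resize(g[170:226,302:358],(392,392),interpolation=cv2.INTER_CUBIC)
cv2.imwrite('pics/crop1.png',cv2.convertScaleAbs(np.hstack([a,b]),alpha=1.5))
print(atz(c,205,178,36),atz(c,190,248,36),atz(c,329,198,100),atz(c,242,193,36))
E
```

```text
[622.46735991 209.51403866  36.        ] [437.88360217 238.21250902  36.        ] [ 567.08532106 -109.21890336  100.        ] [585.19336886 110.57287847  36.        ]
```

View pics/crop1.png

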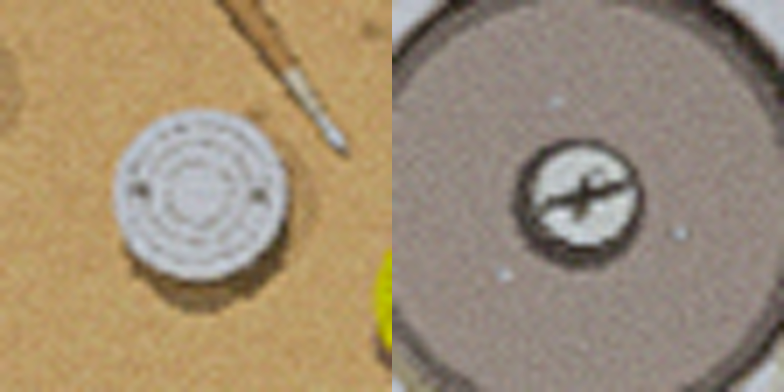

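The crop confirms the choice. The left half shows the plain grey large head, centre about (205.4,177.3), with its dots nearly level. The right half shows the white shoulder, centre about (329.6,197.4), with the pin at about 13° in the image. Moving above the head.

```bash
cat >> h.py <<'E'
from scipy.spatial.transform import Rotation as R
def togo(p):
    o=get_obs();q=o['ee_rot'];r=R.from_quat([q[1],q[2],q[3],q[0]])
    return np.round(r.inv().apply(np.array(p)-o['ee_pos'])/120,3), np.round(o['ee_pos'],1), np.round(r.as_matrix()[:,:2].T,3).tolist(), round(o['time'],2)
def crop(c,u0,v0,w,f,k):
    a=c['color'][v0:v0+w*3//4,u0:u0+w];cv2.imwrite('pics/'+f,cv2.convertScaleAbs(cv2.resize(a,None,fx=k,fy=k,interpolation=cv2.INTER_CUBIC),alpha=1.5))
E
M='[{"x":-0.9,"y":-0.5},{"x":-0.9,"y":-0.5},{"x":-0.9,"y":-0.5},{"x":-0.9,"y":-0.5}]'
python3 -m inch '[{"x":-0.9,"y":-0.5},{"x":-0.9,"y":-0.5},{"x":-0.9,"y":-0.5},{"x":-0.9,"y":-0.5}]' 1
python3 -m inch '[{"x":-0.9,"y":-0.5},{"x":-0.9,"y":-0.5},{"x":-0.9,"y":-0.5},{"x":-0.9,"y":-0.5}]'
python3 -m inch '[{"x":-0.9,"y":-0.5},{"x":-0.9,"y":-0.5},{"x":-0.9,"y":-0.5},{"x":-0.9,"y":-0.5}]'
python3 -m inch '[{"x":-0.9,"y":-0.5},{"x":-0.9,"y":-0.5},{"x":-0.9,"y":-0.5},{"x":-0.9,"y":-0.5}]'
python3 -m inch '[{"x":-0.9,"y":-0.5,"z":0.9},{"x":-0.9,"y":-0.5,"z":0.9},{"x":-0.9,"y":-0.5,"z":0.9},{"x":-0.9,"y":-0.5,"z":0.9},{"x":-0.9,"y":-0.5,"z":0.9},{"x":-0.9,"y":-0.5,"z":0.9}]'
python3 - <<'E'
from h import *
c=cap('top');s=cap('side')
P=atz(c,205.4,177.3,36);S=atz(c,329.6,197.4,86)
print(P,S,togo([P[0],P[1],11]))
ang=lambda a,b,z:np.degrees(np.arctan2(*(atz(c,*b,z)-atz(c,*a,z))[1::-1]))
print(ang((177+139/7,150+189/7),(177+260/7,150+195/7),36),ang((302+151/7,170+207/7),(302+236/7,170+187/7),91))
print('head in side',proj(s,[*P[:2],36]),'shaft',proj(s,[*S[:2],118]))
crop(s,260,170,190,'s1.png',4)
E
```

```text
[624.3781786  208.56234187  36.        ] [ 571.13900791 -112.46303809   86.        ] (array([-4.506, -2.491,  1.834]), array([189.5, 647.6, 230.8]), [[-0.96, 0.281, 0.0], [0.281, 0.96, -0.001]], 0.25)
-91.23879541906659 -74.97877998258117
head in side (np.float64(342.4139449451687), np.float64(250.213524462132)) shaft (np.float64(231.42839214941318), np.float64(210.90227641618455))schema error: expected keys x, y, z, rx, ry, rz
schema error: expected keys x, y, z, rx, ry, rz
schema error: expected keys x, y, z, rx, ry, rz
schema error: expected keys x, y, z, rx, ry, rz
schema error: expected keys x, y, z, rx, ry, rz
```

View pics/s1.png

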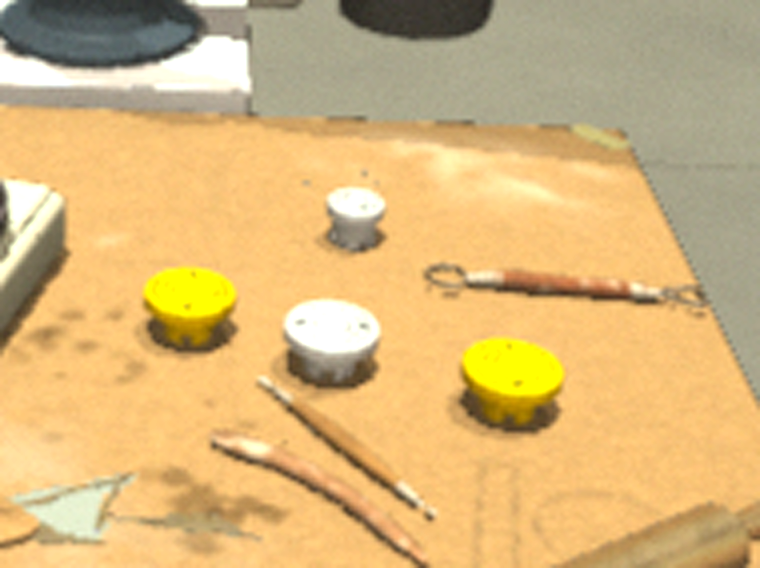

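In the side view the head's top centre is at about (343,250.5), which agrees with the predicted (342,250). The rows need all six keys, so I'm resending.

```bash
python3 -m inch '[{"x":-0.9,"y":-0.5,"z":0,"rx":0,"ry":0,"rz":0},{"x":-0.9,"y":-0.5,"z":0,"rx":0,"ry":0,"rz":0},{"x":-0.9,"y":-0.5,"z":0,"rx":0,"ry":0,"rz":0},{"x":-0.9,"y":-0.5,"z":0,"rx":0,"ry":0,"rz":0}]' 1
python3 -m inch '[{"x":-0.9,"y":-0.5,"z":0,"rx":0,"ry":0,"rz":0},{"x":-0.9,"y":-0.5,"z":0,"rx":0,"ry":0,"rz":0},{"x":-0.9,"y":-0.5,"z":0,"rx":0,"ry":0,"rz":0},{"x":-0.9,"y":-0.5,"z":0,"rx":0,"ry":0,"rz":0}]'
python3 -m inch '[{"x":-0.9,"y":-0.5,"z":0,"rx":0,"ry":0,"rz":0},{"x":-0.9,"y":-0.5,"z":0,"rx":0,"ry":0,"rz":0},{"x":-0.9,"y":-0.5,"z":0,"rx":0,"ry":0,"rz":0},{"x":-0.9,"y":-0.5,"z":0,"rx":0,"ry":0,"rz":0}]'
python3 -m inch '[{"x":-0.9,"y":-0.5,"z":0,"rx":0,"ry":0,"rz":0},{"x":-0.9,"y":-0.5,"z":0,"rx":0,"ry":0,"rz":0},{"x":-0.9,"y":-0.5,"z":0,"rx":0,"ry":0,"rz":0},{"x":-0.9,"y":-0.5,"z":0,"rx":0,"ry":0,"rz":0}]'
python3 -m inch '[{"x":-0.9,"y":-0.5,"z":0.9,"rx":0,"ry":0,"rz":0},{"x":-0.9,"y":-0.5,"z":0.9,"rx":0,"ry":0,"rz":0},{"x":-0.9,"y":-0.5,"z":0.9,"rx":0,"ry":0,"rz":0},{"x":-0.9,"y":-0.5,"z":0.9,"rx":0,"ry":0,"rz":0},{"x":-0.9,"y":-0.5,"z":0.9,"rx":0,"ry":0,"rz":0},{"x":-0.9,"y":-0.5,"z":0.9,"rx":0,"ry":0,"rz":0},{"x":-0.9,"y":-0.5,"z":0.9,"rx":0,"ry":0,"rz":0}]'
python3 -c "
from h import *
print(togo([624.4,208.6,12]))"
```

```text
time: 0.58
ee_pos: [285.6, 552.7, 231.4]
ee_rot: [0.003, 0.149, 0.989, -0.002]
contact_force: [0.9, -0.8, 0.3]
width: 1.0
grasp_force: 0.0
time: 0.92
ee_pos: [371.4, 464.2, 231.5]
ee_rot: [0.003, 0.149, 0.989, -0.002]
contact_force: [1.1, -0.8, -0.3]
width: 1.005
grasp_force: 0.0
time: 1.25
ee_pos: [457.4, 375.7, 231.6]
ee_rot: [0.003, 0.149, 0.989, -0.002]
contact_force: [0.5, -1.6, -0.7]
width: 1.001
grasp_force: 0.0
time: 1.58
ee_pos: [543.4, 287.2, 231.5]
ee_rot: [0.003, 0.149, 0.989, -0.002]
contact_force: [0.7, -1.8, -0.3]
width: 1.001
grasp_force: 0.0
time: 2.17
ee_pos: [623.3, 209.5, 123.2]
ee_rot: [-0.0, 0.142, 0.99, 0.0]
contact_force: [-0.9, -0.1, 1.1]
width: 1.001
grasp_force: 0.0
(array([-0.012, -0.005,  0.927]), array([623.3, 209.5, 123.2]), [[-0.96, 0.281, 0.001], [0.281, 0.96, 0.001]], 2.17)
```

```bash
python3 -m inch '[{"x":-0.01,"y":-0.005,"z":0.3,"rx":0,"ry":0,"rz":0},{"x":-0.01,"y":-0.005,"z":0.6,"rx":0,"ry":0,"rz":0},{"x":-0.01,"y":-0.005,"z":0.8,"rx":0,"ry":0,"rz":0},{"x":-0.01,"y":-0.005,"z":0.92,"rx":0,"ry":0,"rz":0},{"x":-0.01,"y":-0.005,"z":0.92,"rx":0,"ry":0,"rz":0},{"x":-0.01,"y":-0.005,"z":0.92,"rx":0,"ry":0,"rz":0}]' 1
python3 -m inch '[{"x":0,"y":0,"z":0,"rx":0,"ry":0,"rz":0},{"x":0,"y":0,"z":0,"rx":0,"ry":0,"rz":0},{"x":0,"y":0,"z":0,"rx":0,"ry":0,"rz":0},{"x":0,"y":0,"z":0,"rx":0,"ry":0,"rz":0},{"x":0,"y":0,"z":0,"rx":0,"ry":0,"rz":0},{"x":0,"y":0,"z":0,"rx":0,"ry":0,"rz":0},{"x":0,"y":0,"z":0,"rx":0,"ry":0,"rz":0}]' 0 30
```

```text
time: 2.67
ee_pos: [624.7, 208.8, 13.8]
ee_rot: [0.0, 0.141, 0.99, 0.001]
contact_force: [0.8, 0.4, -0.2]
width: 1.002
grasp_force: 0.0
time: 3.25
ee_pos: [626.2, 208.4, 15.7]
ee_rot: [0.002, 0.142, 0.99, 0.001]
contact_force: [-1.1, 1.2, 6.8]
width: 0.764
grasp_force: 33.2
```

```bash
python3 -m inch '[{"x":0,"y":0,"z":-0.2,"rx":0,"ry":0,"rz":0},{"x":0,"y":0,"z":-0.5,"rx":0,"ry":0,"rz":0},{"x":0,"y":0,"z":-0.8,"rx":0,"ry":0,"rz":0},{"x":0,"y":0,"z":-1,"rx":0,"ry":0,"rz":0},{"x":0,"y":0,"z":-1,"rx":0,"ry":0,"rz":0}]'
python3 -m inch '[{"x":-0.1,"y":-0.3,"z":-0.2,"rx":0,"ry":0,"rz":0},{"x":-0.1,"y":-0.6,"z":-0.2,"rx":0,"ry":0,"rz":0},{"x":-0.1,"y":-0.9,"z":-0.2,"rx":0,"ry":0,"rz":0},{"x":-0.1,"y":-0.9,"z":-0.2,"rx":0,"ry":0,"rz":0}]'
python3 -m inch '[{"x":-0.1,"y":-0.3,"z":0,"rx":0,"ry":0,"rz":0},{"x":-0.1,"y":-0.6,"z":0,"rx":0,"ry":0,"rz":0},{"x":-0.1,"y":-0.9,"z":0,"rx":0,"ry":0,"rz":0},{"x":-0.1,"y":-0.9,"z":0,"rx":0,"ry":0,"rz":0}]'
python3 -m inch '[{"x":-0.1,"y":-0.2,"z":0,"rx":0,"ry":0,"rz":-0.1},{"x":-0.1,"y":-0.5,"z":0,"rx":0,"ry":0,"rz":-0.3},{"x":-0.1,"y":-0.7,"z":0,"rx":0,"ry":0,"rz":-0.54},{"x":-0.1,"y":-0.85,"z":0,"rx":0,"ry":0,"rz":-0.54},{"x":-0.1,"y":-0.85,"z":0,"rx":0,"ry":0,"rz":-0.54},{"x":-0.1,"y":-0.85,"z":0,"rx":0,"ry":0,"rz":-0.54},{"x":-0.1,"y":-0.85,"z":0,"rx":0,"ry":0,"rz":-0.54}]'
python3 - <<'E'
from h import *
print(togo([571.1,-112.5,150]))
c=cap('top');s=cap('side')
a=c['color'][165:230,295:370];b=s['color'][160:225,190:265]
f=lambda a:cv2.resize(a,None,fx=5,fy=5,interpolation=cv2.INTER_CUBIC)
cv2.imwrite('pics/c2.png',cv2.convertScaleAbs(np.hstack([f(a),f(b)]),alpha=1.6))
E
```

```text
time: 3.67
ee_pos: [628.5, 208.4, 140.3]
ee_rot: [0.006, 0.142, 0.99, 0.003]
contact_force: [0.8, -0.6, -1.4]
width: 0.756
grasp_force: 35.4
time: 4.0
ee_pos: [603.8, 89.4, 157.0]
ee_rot: [-0.001, 0.148, 0.989, -0.003]
contact_force: [0.1, -1.5, -2.3]
width: 0.762
grasp_force: 35.4
time: 4.33
ee_pos: [584.0, -16.9, 156.5]
ee_rot: [-0.001, 0.148, 0.989, -0.003]
contact_force: [-1.1, -2.2, -2.6]
width: 0.758
grasp_force: 35.4
time: 4.92
ee_pos: [569.8, -106.7, 156.6]
ee_rot: [-0.0, 0.001, 1.0, 0.001]
contact_force: [0.2, 0.2, -1.6]
width: 0.758
grasp_force: 35.4
(array([-0.011, -0.048,  0.055]), array([ 569.8, -106.7,  156.6]), [[-1.0, 0.001, 0.0], [0.001, 1.0, 0.001]], 4.92)
```

View pics/c2.png

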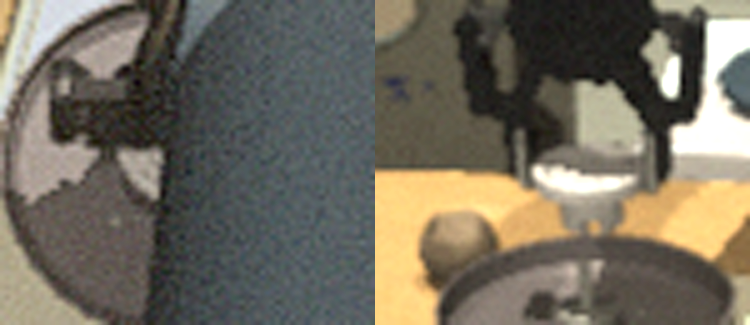

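The top view is hidden by the arm. In the side crop the hub is at about (592,215) and the spindle is just below at x about 594. I need a sharper shaft position, so I'll take it from the initial side picture.

```bash
python3 - <<'E'
import cv2,numpy as np
a=cv2.imread('pics/side0.png')[200:245,200:265];b=cv2.imread('pics/top0.png')[186:211,315:345]
s=cv2.resize(a,None,fx=7,fy=7,interpolation=cv2.INTER_CUBIC);t=cv2.resize(b,None,fx=11,fy=11,interpolation=cv2.INTER_CUBIC)
s=np.pad(s,((0,0),(0,0),(0,0)));t=cv2.resize(b,(378,315),interpolation=cv2.INTER_CUBIC) # 12.6
cv2.imwrite('pics/c3.png',cv2.convertScaleAbs(np.hstack([s[:,:420],t]),alpha=1.5))
E
```

```text
(no output)
```

View pics/c3.png

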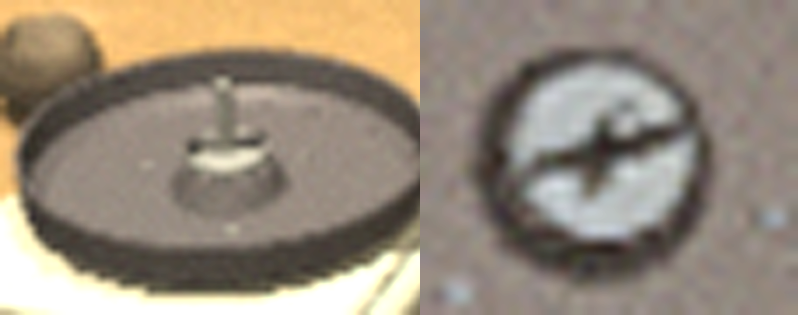

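Tip in the side view at about (231.3,210.7), which agrees with the predicted (231.4,210.9). Shaft at (571.1,-112.5). The head sits about 1.8 mm towards tool +x in the grip, so I'll aim the TCP at x ≈ 572.5.

```bash
python3 -m inch '[{"x":-0.022,"y":-0.048,"z":0.08,"rx":0,"ry":0,"rz":0},{"x":-0.022,"y":-0.048,"z":0.08,"rx":0,"ry":0,"rz":0},{"x":-0.022,"y":-0.048,"z":0.08,"rx":0,"ry":0,"rz":0},{"x":-0.022,"y":-0.048,"z":0.08,"rx":0,"ry":0,"rz":0},{"x":-0.022,"y":-0.048,"z":0.08,"rx":0,"ry":0,"rz":0},{"x":-0.022,"y":-0.048,"z":0.08,"rx":0,"ry":0,"rz":0}]'
python3 - <<'E'
from h import *
print(togo([572.5,-112.5,150]))
s=cap('side');a=s['color'][170:225,195:270]
cv2.imwrite('pics/c4.png',cv2.convertScaleAbs(cv2.resize(a,None,fx=10,fy=10,interpolation=cv2.INTER_CUBIC),alpha=1.6))
z=get_obs()['ee_pos'][2]-13.5
for n,p in (('foot',[571.1,-112.5,z]),('hubL',[571.1,-130.5,z]),('hubR',[571.1,-94.5,z]),('disctop',[571.1,-112.5,z+36]),('discL',[571.1,-145.5,z+36]),('discR',[571.1,-79.5,z+36]),('tip',[571.1,-112.5,118]),('discfront',[604.1,-112.5,z+36])):
    u,v=proj(s,p);print(n,round((u+.5-195)*10),round((v+.5-170)*10))
E
```

```text
time: 5.52
ee_pos: [572.5, -113.6, 147.4]
ee_rot: [0.0, 0.001, 1.0, 0.0]
contact_force: [0.2, -0.3, -2.0]
width: 0.757
grasp_force: 35.3
(array([ 0.   ,  0.01 , -0.022]), array([ 572.5, -113.6,  147.4]), [[-1.0, 0.002, -0.0], [0.002, 1.0, 0.0]], 5.52)
foot 366 365
hubL 305 362
hubR 428 367
disctop 360 251
discL 246 247
discR 475 255
tip 369 414
discfront 338 301
```

View pics/c4.png

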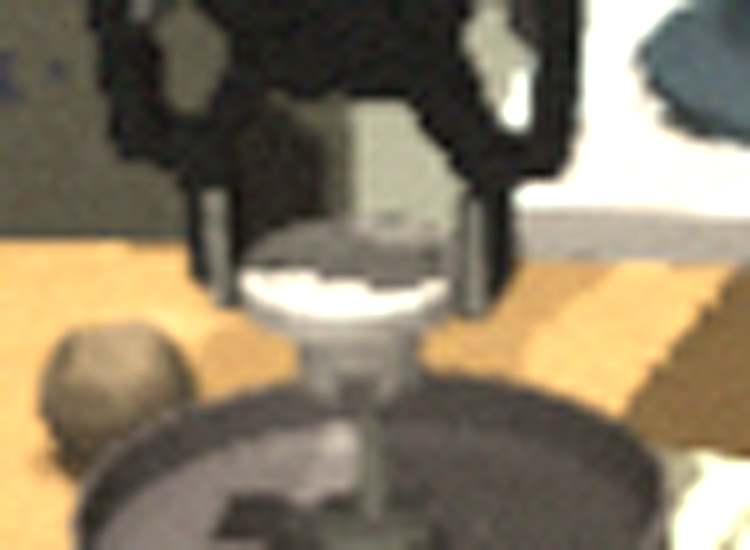

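The head (hub centre about 361, disc centre about 350) sits 1–2 mm too far towards -y; x and z agree with the prediction. I'll correct that and lower gently.

```bash
python3 -m inch '[{"x":0,"y":0.012,"z":0.04,"rx":0,"ry":0,"rz":0},{"x":0,"y":0.012,"z":0.08,"rx":0,"ry":0,"rz":0},{"x":0,"y":0.012,"z":0.11,"rx":0,"ry":0,"rz":0},{"x":0,"y":0.012,"z":0.11,"rx":0,"ry":0,"rz":0},{"x":0,"y":0.012,"z":0.11,"rx":0,"ry":0,"rz":0}]' - 20
python3 -m inch '[{"x":0,"y":0,"z":0.008,"rx":0,"ry":0,"rz":0},{"x":0,"y":0,"z":0.016,"rx":0,"ry":0,"rz":0},{"x":0,"y":0,"z":0.024,"rx":0,"ry":0,"rz":0},{"x":0,"y":0,"z":0.032,"rx":0,"ry":0,"rz":0}]'
python3 -m inch '[{"x":0,"y":0,"z":0.008,"rx":0,"ry":0,"rz":0},{"x":0,"y":0,"z":0.016,"rx":0,"ry":0,"rz":0},{"x":0,"y":0,"z":0.016,"rx":0,"ry":0,"rz":0}]'
```

```text
time: 5.98
ee_pos: [572.1, -112.3, 133.6]
ee_rot: [-0.0, 0.001, 1.0, 0.0]
contact_force: [1.0, -0.3, -1.8]
width: 0.757
grasp_force: 35.4
time: 6.32
ee_pos: [572.5, -112.3, 130.3]
ee_rot: [0.0, 0.001, 1.0, 0.0]
contact_force: [-0.8, -0.0, -1.5]
width: 0.756
grasp_force: 35.4
time: 6.57
ee_pos: [572.3, -112.3, 128.1]
ee_rot: [-0.0, 0.001, 1.0, 0.0]
contact_force: [0.5, -0.7, -2.6]
width: 0.759
grasp_force: 35.4
```

```bash
python3 -m inch '[{"x":0,"y":0,"z":0.01,"rx":0,"ry":0,"rz":0},{"x":0,"y":0,"z":0.02,"rx":0,"ry":0,"rz":0},{"x":0,"y":0,"z":0.02,"rx":0,"ry":0,"rz":0}]'
python3 -m inch '[{"x":0,"y":0,"z":0.01,"rx":0,"ry":0,"rz":0},{"x":0,"y":0,"z":0.02,"rx":0,"ry":0,"rz":0},{"x":0,"y":0,"z":0.02,"rx":0,"ry":0,"rz":0}]'
```

```text
time: 6.82
ee_pos: [572.2, -112.3, 125.6]
ee_rot: [-0.0, 0.001, 1.0, 0.0]
contact_force: [0.3, 0.3, -1.8]
width: 0.756
grasp_force: 35.4
time: 7.07
ee_pos: [572.2, -112.3, 123.2]
ee_rot: [-0.0, 0.001, 1.0, 0.0]
contact_force: [0.2, 0.1, -1.8]
width: 0.759
grasp_force: 35.4
```

No contact below the tip height, so the spindle is in the bore. I'll keep lowering in small steps.

```bash
python3 -m inch '[{"x":0,"y":0,"z":0.02,"rx":0,"ry":0,"rz":0},{"x":0,"y":0,"z":0.04,"rx":0,"ry":0,"rz":0},{"x":0,"y":0,"z":0.06,"rx":0,"ry":0,"rz":0},{"x":0,"y":0,"z":0.08,"rx":0,"ry":0,"rz":0},{"x":0,"y":0,"z":0.1,"rx":0,"ry":0,"rz":0},{"x":0,"y":0,"z":0.12,"rx":0,"ry":0,"rz":0},{"x":0,"y":0,"z":0.12,"rx":0,"ry":0,"rz":0}]'
python3 -m inch '[{"x":0,"y":0,"z":0.01,"rx":0,"ry":0,"rz":0},{"x":0,"y":0,"z":0.02,"rx":0,"ry":0,"rz":0},{"x":0,"y":0,"z":0.02,"rx":0,"ry":0,"rz":0}]'
```

```text
time: 7.65
ee_pos: [572.0, -112.2, 108.5]
ee_rot: [-0.001, 0.001, 1.0, 0.0]
contact_force: [0.0, 0.0, -2.8]
width: 0.761
grasp_force: 35.4
time: 7.9
ee_pos: [572.3, -112.3, 106.5]
ee_rot: [-0.0, 0.001, 1.0, 0.0]
contact_force: [-0.5, -0.5, -1.7]
width: 0.755
grasp_force: 35.4
```

```bash
python3 -m inch '[{"x":0,"y":0,"z":0.008,"rx":0,"ry":0,"rz":0},{"x":0,"y":0,"z":0.016,"rx":0,"ry":0,"rz":0},{"x":0,"y":0,"z":0.016,"rx":0,"ry":0,"rz":0}]'
python3 -m inch '[{"x":0,"y":0,"z":0.008,"rx":0,"ry":0,"rz":0},{"x":0,"y":0,"z":0.008,"rx":0,"ry":0,"rz":0}]'
python3 -m inch '[{"x":0,"y":0,"z":0.008,"rx":0,"ry":0,"rz":0},{"x":0,"y":0,"z":0.008,"rx":0,"ry":0,"rz":0}]'
```

```text
time: 8.15
ee_pos: [572.3, -112.3, 104.6]
ee_rot: [-0.0, 0.001, 1.0, 0.0]
contact_force: [0.5, 0.7, -1.1]
width: 0.757
grasp_force: 35.4
time: 8.32
ee_pos: [572.3, -112.3, 103.7]
ee_rot: [-0.0, 0.001, 1.0, 0.0]
contact_force: [-0.5, 0.0, -2.3]
width: 0.756
grasp_force: 35.4
time: 8.48
ee_pos: [572.3, -112.3, 102.7]
ee_rot: [-0.0, 0.001, 1.0, 0.0]
contact_force: [-0.3, -0.5, -2.5]
width: 0.756
grasp_force: 35.4
```

```bash
python3 -m inch '[{"x":0,"y":0,"z":0.008,"rx":0,"ry":0,"rz":0},{"x":0,"y":0,"z":0.008,"rx":0,"ry":0,"rz":0}]'
python3 -m inch '[{"x":0,"y":0,"z":0.008,"rx":0,"ry":0,"rz":0},{"x":0,"y":0,"z":0.008,"rx":0,"ry":0,"rz":0}]'
```

```text
time: 8.65
ee_pos: [572.4, -112.3, 101.8]
ee_rot: [-0.0, 0.001, 1.0, 0.0]
contact_force: [-0.5, -0.1, -2.8]
width: 0.758
grasp_force: 35.4
time: 8.82
ee_pos: [572.9, -112.4, 101.7]
ee_rot: [0.001, 0.001, 1.0, 0.0]
contact_force: [-0.9, -0.5, 3.6]
width: 0.76
grasp_force: 35.8
```

Firm contact at TCP z 101.7 matches the grasp height (15.7 + 86), so the head seems to be home. I'll ease off, release, retreat and look.

```bash
python3 -m inch '[{"x":0,"y":0,"z":-0.005,"rx":0,"ry":0,"rz":0},{"x":0,"y":0,"z":-0.005,"rx":0,"ry":0,"rz":0},{"x":0,"y":0,"z":-0.005,"rx":0,"ry":0,"rz":0},{"x":0,"y":0,"z":-0.005,"rx":0,"ry":0,"rz":0},{"x":0,"y":0,"z":-0.005,"rx":0,"ry":0,"rz":0},{"x":0,"y":0,"z":-0.005,"rx":0,"ry":0,"rz":0},{"x":0,"y":0,"z":-0.005,"rx":0,"ry":0,"rz":0}]' 1
python3 -m inch '[{"x":0,"y":0,"z":-0.2,"rx":0,"ry":0,"rz":0},{"x":0,"y":0,"z":-0.4,"rx":0,"ry":0,"rz":0},{"x":0,"y":0,"z":-0.6,"rx":0,"ry":0,"rz":0},{"x":0,"y":0,"z":-0.7,"rx":0,"ry":0,"rz":0},{"x":0,"y":0,"z":-0.7,"rx":0,"ry":0,"rz":0}]'
python3 - <<'E'
from h import *
s=cap('side');a=s['color'][180:235,195:270]
cv2.imwrite('pics/c5.png',cv2.convertScaleAbs(cv2.resize(a,None,fx=10,fy=10,interpolation=cv2.INTER_CUBIC),alpha=1.6))
for n,p in (('disctop',[571.1,-112.5,122]),('top if high',[571.1,-112.5,127.5]),('discL',[571.1,-145.5,122]),('discR',[571.1,-79.5,122]),('front',[604.1,-112.5,122]),('back',[538.1,-112.5,122])):
    u,v=proj(s,p);print(n,round((u+.5-195)*10),round((v+.5-180)*10))
E
```

```text
time: 9.4
ee_pos: [572.4, -112.3, 101.5]
ee_rot: [-0.0, 0.001, 1.0, 0.0]
contact_force: [0.8, 0.6, -0.0]
width: 0.999
grasp_force: 0.0
time: 9.82
ee_pos: [574.3, -112.7, 188.5]
ee_rot: [0.003, 0.001, 1.0, -0.0]
contact_force: [-0.1, -0.6, 0.5]
width: 1.001
grasp_force: 0.0
disctop 369 302
top if high 368 285
discL 256 297
discR 482 306
front 346 354
back 389 252
```

View pics/c5.png

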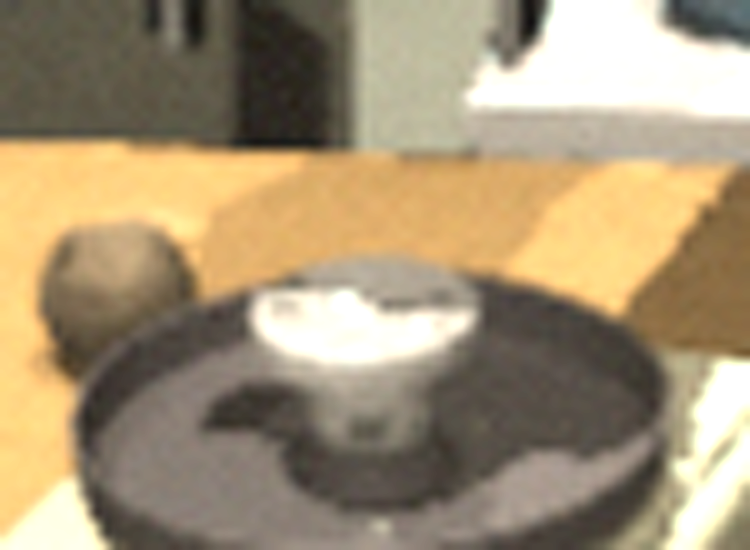

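The disc spans x 250–482 and its centre is at about (366,302), matching the home prediction (369,302) rather than the raised one (285). So it is fitted and free. Next I shut the fingers and move to the +y side of the rim at disc height.

```bash
python3 -m inch '[{"x":0,"y":0.2,"z":0,"rx":0,"ry":0,"rz":0},{"x":0.01,"y":0.48,"z":0,"rx":0,"ry":0,"rz":0},{"x":0.01,"y":0.48,"z":0,"rx":0,"ry":0,"rz":0},{"x":0.01,"y":0.48,"z":0,"rx":0,"ry":0,"rz":0},{"x":0.01,"y":0.48,"z":0,"rx":0,"ry":0,"rz":0},{"x":0.01,"y":0.48,"z":0,"rx":0,"ry":0,"rz":0},{"x":0.01,"y":0.48,"z":0,"rx":0,"ry":0,"rz":0}]' 0 40
python3 -m inch '[{"x":0,"y":0,"z":0.3,"rx":0,"ry":0,"rz":0},{"x":0,"y":0,"z":0.5,"rx":0,"ry":0,"rz":0},{"x":0,"y":0,"z":0.65,"rx":0,"ry":0,"rz":0},{"x":0,"y":0,"z":0.65,"rx":0,"ry":0,"rz":0},{"x":0,"y":0,"z":0.65,"rx":0,"ry":0,"rz":0},{"x":0,"y":0,"z":0.65,"rx":0,"ry":0,"rz":0}]'
python3 -c "
from h import *
o=get_obs();print(o['ee_pos'],o['contact_force'])
s=cap('side');a=s['color'][170:230,200:280]
cv2.imwrite('pics/c6.png',cv2.convertScaleAbs(cv2.resize(a,None,fx=10,fy=10,interpolation=cv2.INTER_CUBIC),alpha=1.6))"
```

```text
time: 10.45
ee_pos: [571.0, -56.1, 184.9]
ee_rot: [-0.001, 0.002, 1.0, -0.0]
contact_force: [-0.8, 0.1, -1.2]
width: 0.008
grasp_force: 0.0
time: 10.95
ee_pos: [572.2, -55.4, 108.6]
ee_rot: [0.001, 0.001, 1.0, -0.0]
contact_force: [0.6, -0.5, 0.5]
width: -0.001
grasp_force: 0.0
[572.23626668 -55.36379224 108.61779695] [ 0.61836918 -0.48876613  0.50799193]
```

View pics/c6.png

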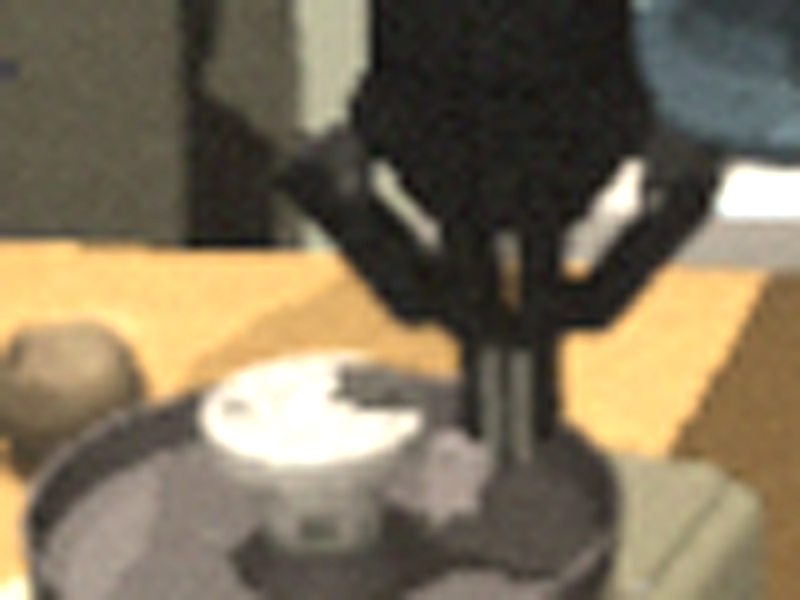

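The picture shows the shut finger (left face at 462) about 10 mm clear of the rim (edge at 425), with the knuckles well above the disc. Feeling for first touch.

```bash
python3 -m inch '[{"x":0.01,"y":-0.03,"z":0,"rx":0,"ry":0,"rz":0},{"x":0.01,"y":-0.06,"z":0,"rx":0,"ry":0,"rz":0},{"x":0.01,"y":-0.06,"z":0,"rx":0,"ry":0,"rz":0},{"x":0.01,"y":-0.06,"z":0,"rx":0,"ry":0,"rz":0}]'
python3 -m inch '[{"x":0,"y":-0.008,"z":0,"rx":0,"ry":0,"rz":0},{"x":0,"y":-0.008,"z":0,"rx":0,"ry":0,"rz":0}]'
python3 -m inch '[{"x":0,"y":-0.006,"z":0,"rx":0,"ry":0,"rz":0},{"x":0,"y":-0.006,"z":0,"rx":0,"ry":0,"rz":0}]'
python3 -m inch '[{"x":0,"y":-0.006,"z":0,"rx":0,"ry":0,"rz":0},{"x":0,"y":-0.006,"z":0,"rx":0,"ry":0,"rz":0}]'
```

```text
time: 11.33
ee_pos: [570.3, -62.5, 108.1]
ee_rot: [0.001, 0.001, 1.0, -0.0]
contact_force: [0.4, 0.2, -0.5]
width: 0.005
grasp_force: 0.0
time: 11.5
ee_pos: [570.2, -63.0, 107.7]
ee_rot: [0.0, 0.001, 1.0, 0.0]
contact_force: [-0.7, -0.8, -0.6]
width: 0.001
grasp_force: 0.0
time: 11.67
ee_pos: [570.1, -63.6, 107.5]
ee_rot: [-0.0, 0.001, 1.0, 0.0]
contact_force: [0.4, -0.6, -0.3]
width: 0.002
grasp_force: 0.0
time: 11.83
ee_pos: [570.1, -64.4, 107.5]
ee_rot: [-0.0, 0.001, 1.0, -0.0]
contact_force: [-0.5, -0.7, 0.4]
width: -0.003
grasp_force: 0.0
```

```bash
python3 -m inch '[{"x":0,"y":-0.006,"z":0,"rx":0,"ry":0,"rz":0},{"x":0,"y":-0.006,"z":0,"rx":0,"ry":0,"rz":0}]'
python3 -m inch '[{"x":0,"y":-0.006,"z":0,"rx":0,"ry":0,"rz":0},{"x":0,"y":-0.006,"z":0,"rx":0,"ry":0,"rz":0}]'
```

```text
time: 12.0
ee_pos: [570.1, -65.2, 107.5]
ee_rot: [-0.0, 0.001, 1.0, -0.0]
contact_force: [-0.3, -0.3, -0.1]
width: 0.002
grasp_force: 0.0
time: 12.17
ee_pos: [570.1, -65.9, 107.5]
ee_rot: [0.0, 0.001, 1.0, 0.0]
contact_force: [1.4, -0.5, -0.2]
width: -0.002
grasp_force: 0.0
```

```bash
python3 -m inch '[{"x":0,"y":-0.005,"z":0,"rx":0,"ry":0,"rz":0},{"x":0,"y":-0.005,"z":0,"rx":0,"ry":0,"rz":0}]'
python3 -m inch '[{"x":0,"y":-0.005,"z":0,"rx":0,"ry":0,"rz":0},{"x":0,"y":-0.005,"z":0,"rx":0,"ry":0,"rz":0}]'
python3 -m inch '[{"x":0,"y":-0.005,"z":0,"rx":0,"ry":0,"rz":0},{"x":0,"y":-0.005,"z":0,"rx":0,"ry":0,"rz":0}]'
```

```text
time: 12.33
ee_pos: [570.1, -66.2, 107.6]
ee_rot: [0.0, 0.001, 1.0, 0.0]
contact_force: [0.2, 0.1, -0.2]
width: 0.0
grasp_force: 0.2
time: 12.5
ee_pos: [570.1, -66.6, 107.5]
ee_rot: [-0.0, 0.001, 1.0, 0.0]
contact_force: [0.1, 1.3, -1.0]
width: 0.002
grasp_force: 0.6
time: 12.67
ee_pos: [570.2, -66.8, 107.6]
ee_rot: [0.0, 0.001, 1.0, 0.001]
contact_force: [0.3, 2.3, 0.8]
width: -0.0
grasp_force: 1.3
```

```bash
python3 -m inch '[{"x":0,"y":-0.005,"z":0,"rx":0,"ry":0,"rz":0},{"x":0,"y":-0.005,"z":0,"rx":0,"ry":0,"rz":0},{"x":0,"y":-0.005,"z":0,"rx":0,"ry":0,"rz":0}]'
```

```text
time: 12.92
ee_pos: [570.2, -67.0, 107.6]
ee_rot: [0.0, 0.001, 1.0, 0.001]
contact_force: [-0.2, 5.2, 1.4]
width: -0.002
grasp_force: 2.6
```

About 8 N/mm. I'll back out, go to the stroke's start, set the depth 0.5 mm beyond this, and stroke in +x past the rim.

```bash
python3 -m inch '[{"x":0,"y":0.1,"z":0,"rx":0,"ry":0,"rz":0},{"x":0.2,"y":0.1,"z":0,"rx":0,"ry":0,"rz":0},{"x":0.37,"y":0.1,"z":0,"rx":0,"ry":0,"rz":0},{"x":0.37,"y":-0.004,"z":0,"rx":0,"ry":0,"rz":0},{"x":0.37,"y":-0.004,"z":0,"rx":0,"ry":0,"rz":0},{"x":0.37,"y":-0.004,"z":0,"rx":0,"ry":0,"rz":0},{"x":0.37,"y":-0.004,"z":0,"rx":0,"ry":0,"rz":0},{"x":0.37,"y":-0.004,"z":0,"rx":0,"ry":0,"rz":0}]'
python3 -m inch '[{"x":-0.1,"y":0,"z":0,"rx":0,"ry":0,"rz":0},{"x":-0.27,"y":0,"z":0,"rx":0,"ry":0,"rz":0},{"x":-0.44,"y":0,"z":0,"rx":0,"ry":0,"rz":0},{"x":-0.61,"y":0,"z":0,"rx":0,"ry":0,"rz":0},{"x":-0.78,"y":0,"z":0,"rx":0,"ry":0,"rz":0},{"x":-0.85,"y":0.2,"z":0,"rx":0,"ry":0,"rz":0},{"x":-0.85,"y":0.3,"z":0,"rx":0,"ry":0,"rz":0}]'
cat > spin.py <<'E'
from h import *
# track dark dots: 6 side frames, 0.05 s each
F=[cap('side')['color'][205:222,217:250].astype(int) for _ in range(5)]
print(get_obs()['time'],[round(float(np.abs(F[i+1]-F[i]).mean()),2) for i in range(4)])
np.save('F%.1f.npy'%get_obs()['time'],np.array(F))
E
python3 spin.py
python3 -m inch '[{"x":0,"y":0,"z":0,"rx":0,"ry":0,"rz":0},{"x":0,"y":0,"z":0,"rx":0,"ry":0,"rz":0},{"x":0,"y":0,"z":0,"rx":0,"ry":0,"rz":0},{"x":0,"y":0,"z":0,"rx":0,"ry":0,"rz":0},{"x":0,"y":0,"z":0,"rx":0,"ry":0,"rz":0},{"x":0,"y":0,"z":0,"rx":0,"ry":0,"rz":0},{"x":0,"y":0,"z":0,"rx":0,"ry":0,"rz":0},{"x":0,"y":0,"z":0,"rx":0,"ry":0,"rz":0}]'
python3 spin.py
python3 -m inch '[{"x":0,"y":0,"z":0,"rx":0,"ry":0,"rz":0},{"x":0,"y":0,"z":0,"rx":0,"ry":0,"rz":0},{"x":0,"y":0,"z":0,"rx":0,"ry":0,"rz":0},{"x":0,"y":0,"z":0,"rx":0,"ry":0,"rz":0}]'
python3 spin.py
```

```text
time: 13.58
ee_pos: [526.4, -68.2, 107.6]
ee_rot: [0.0, 0.001, 1.0, -0.0]
contact_force: [0.3, 1.1, -0.3]
width: -0.001
grasp_force: 0.0
time: 14.17
ee_pos: [630.2, -30.1, 107.2]
ee_rot: [0.001, 0.0, 1.0, 0.001]
contact_force: [0.1, 1.1, 0.6]
width: 0.0
grasp_force: 0.0
14.4167 [4.18, 2.92, 2.82, 2.88]
time: 15.08
ee_pos: [627.8, -32.8, 107.6]
ee_rot: [-0.0, 0.001, 1.0, 0.0]
contact_force: [0.0, 0.2, 0.4]
width: 0.001
grasp_force: 0.0
15.3333 [1.71, 1.8, 1.8, 1.81]
time: 15.67
ee_pos: [627.8, -32.7, 107.5]
ee_rot: [-0.0, 0.001, 1.0, 0.0]
contact_force: [-0.6, -0.1, 0.1]
width: -0.0
grasp_force: 0.0
15.9167 [1.67, 1.67, 1.68, 1.64]
```

It spun but stopped early because the contact slipped. I'll repeat with a 0.6 mm deeper stroke at about 190 mm/s, reading the force midway.

```bash
python3 -m inch '[{"x":0.3,"y":0,"z":0,"rx":0,"ry":0,"rz":0},{"x":0.6,"y":0,"z":0,"rx":0,"ry":0,"rz":0},{"x":0.85,"y":0,"z":0,"rx":0,"ry":0,"rz":0},{"x":0.85,"y":-0.15,"z":0,"rx":0,"ry":0,"rz":0},{"x":0.85,"y":-0.305,"z":0,"rx":0,"ry":0,"rz":0},{"x":0.85,"y":-0.305,"z":0,"rx":0,"ry":0,"rz":0},{"x":0.85,"y":-0.305,"z":0,"rx":0,"ry":0,"rz":0},{"x":0.85,"y":-0.305,"z":0,"rx":0,"ry":0,"rz":0},{"x":0.85,"y":-0.305,"z":0,"rx":0,"ry":0,"rz":0}]'
python3 -m inch '[{"x":-0.09,"y":0,"z":0,"rx":0,"ry":0,"rz":0},{"x":-0.22,"y":0,"z":0,"rx":0,"ry":0,"rz":0},{"x":-0.35,"y":0,"z":0,"rx":0,"ry":0,"rz":0}]'
python3 -m inch '[{"x":-0.13,"y":0,"z":0,"rx":0,"ry":0,"rz":0},{"x":-0.27,"y":0,"z":0,"rx":0,"ry":0,"rz":0},{"x":-0.41,"y":0,"z":0,"rx":0,"ry":0,"rz":0},{"x":-0.5,"y":0.2,"z":0,"rx":0,"ry":0,"rz":0},{"x":-0.5,"y":0.3,"z":0,"rx":0,"ry":0,"rz":0}]'
python3 spin.py
python3 -m inch '[{"x":0,"y":0,"z":0,"rx":0,"ry":0,"rz":0},{"x":0,"y":0,"z":0,"rx":0,"ry":0,"rz":0},{"x":0,"y":0,"z":0,"rx":0,"ry":0,"rz":0},{"x":0,"y":0,"z":0,"rx":0,"ry":0,"rz":0},{"x":0,"y":0,"z":0,"rx":0,"ry":0,"rz":0},{"x":0,"y":0,"z":0,"rx":0,"ry":0,"rz":0}]'
python3 spin.py
python3 -m inch '[{"x":0,"y":0,"z":0,"rx":0,"ry":0,"rz":0},{"x":0,"y":0,"z":0,"rx":0,"ry":0,"rz":0},{"x":0,"y":0,"z":0,"rx":0,"ry":0,"rz":0},{"x":0,"y":0,"z":0,"rx":0,"ry":0,"rz":0}]'
python3 spin.py
```

```text
time: 16.67
ee_pos: [526.0, -68.0, 107.5]
ee_rot: [-0.0, 0.0, 1.0, 0.0]
contact_force: [-1.1, -0.3, 0.2]
width: 0.0
grasp_force: 0.0
time: 16.92
ee_pos: [567.0, -66.7, 107.1]
ee_rot: [-0.002, 0.0, 1.0, 0.001]
contact_force: [-4.1, 5.0, -0.0]
width: -0.001
grasp_force: 1.9
time: 17.33
ee_pos: [630.9, -30.3, 107.3]
ee_rot: [0.001, -0.0, 1.0, 0.001]
contact_force: [-0.1, 0.9, 0.1]
width: 0.002
grasp_force: 0.0
17.5833 [4.74, 3.08, 3.4, 3.49]
time: 18.08
ee_pos: [627.7, -33.6, 107.6]
ee_rot: [0.0, 0.001, 1.0, 0.0]
contact_force: [-0.7, -0.6, 0.9]
width: 0.004
grasp_force: 0.0
18.3333 [2.28, 2.45, 2.43, 2.53]
time: 18.67
ee_pos: [627.8, -33.4, 107.5]
ee_rot: [-0.0, 0.001, 1.0, 0.0]
contact_force: [0.2, 0.2, -0.2]
width: 0.002
grasp_force: 0.0
18.9167 [2.41, 2.06, 2.06, 2.02]
```

Midway it read only 5 N normal and 4 N tangential. It coasted for over a second, which is borderline. One stronger stroke: 0.6 mm deeper and faster.

```bash
python3 -m inch '[{"x":0.3,"y":0,"z":0,"rx":0,"ry":0,"rz":0},{"x":0.6,"y":0,"z":0,"rx":0,"ry":0,"rz":0},{"x":0.85,"y":0,"z":0,"rx":0,"ry":0,"rz":0},{"x":0.85,"y":-0.15,"z":0,"rx":0,"ry":0,"rz":0},{"x":0.85,"y":-0.305,"z":0,"rx":0,"ry":0,"rz":0},{"x":0.85,"y":-0.305,"z":0,"rx":0,"ry":0,"rz":0},{"x":0.85,"y":-0.305,"z":0,"rx":0,"ry":0,"rz":0},{"x":0.85,"y":-0.305,"z":0,"rx":0,"ry":0,"rz":0},{"x":0.85,"y":-0.305,"z":0,"rx":0,"ry":0,"rz":0}]'
python3 -m inch '[{"x":-0.1,"y":0,"z":0,"rx":0,"ry":0,"rz":0},{"x":-0.25,"y":0,"z":0,"rx":0,"ry":0,"rz":0},{"x":-0.41,"y":0,"z":0,"rx":0,"ry":0,"rz":0}]'
python3 -m inch '[{"x":-0.18,"y":0,"z":0,"rx":0,"ry":0,"rz":0},{"x":-0.36,"y":0,"z":0,"rx":0,"ry":0,"rz":0},{"x":-0.44,"y":0.1,"z":0,"rx":0,"ry":0,"rz":0},{"x":-0.44,"y":0.3,"z":0,"rx":0,"ry":0,"rz":0}]'
python3 spin.py
python3 -m inch '[{"x":0,"y":0,"z":0,"rx":0,"ry":0,"rz":0},{"x":0,"y":0,"z":0,"rx":0,"ry":0,"rz":0},{"x":0,"y":0,"z":0,"rx":0,"ry":0,"rz":0},{"x":0,"y":0,"z":0,"rx":0,"ry":0,"rz":0},{"x":0,"y":0,"z":0,"rx":0,"ry":0,"rz":0},{"x":0,"y":0,"z":0,"rx":0,"ry":0,"rz":0}]'
python3 spin.py
python3 -m inch '[{"x":0,"y":0,"z":0,"rx":0,"ry":0,"rz":0},{"x":0,"y":0,"z":0,"rx":0,"ry":0,"rz":0},{"x":0,"y":0,"z":0,"rx":0,"ry":0,"rz":0},{"x":0,"y":0,"z":0,"rx":0,"ry":0,"rz":0}]'
python3 spin.py
python3 -m inch '[{"x":0,"y":0,"z":0,"rx":0,"ry":0,"rz":0},{"x":0,"y":0,"z":0,"rx":0,"ry":0,"rz":0},{"x":0,"y":0,"z":0,"rx":0,"ry":0,"rz":0},{"x":0,"y":0,"z":0,"rx":0,"ry":0,"rz":0}]'
python3 spin.py
```

```text
time: 19.67
ee_pos: [526.0, -68.6, 107.5]
ee_rot: [0.0, 0.0, 1.0, 0.0]
contact_force: [-0.8, 0.5, 0.2]
width: 0.004
grasp_force: 0.0
time: 19.92
ee_pos: [571.9, -66.2, 106.5]
ee_rot: [-0.004, 0.0, 1.0, 0.002]
contact_force: [-2.6, 3.1, 0.2]
width: 0.002
grasp_force: 0.8
time: 20.25
ee_pos: [629.9, -35.9, 107.3]
ee_rot: [0.001, 0.003, 1.0, -0.001]
contact_force: [0.1, 0.8, -0.3]
width: -0.0
grasp_force: 0.0
20.5 [9.48, 3.45, 3.77, 4.15]
time: 21.0
ee_pos: [627.7, -34.2, 107.6]
ee_rot: [0.0, 0.001, 1.0, 0.0]
contact_force: [0.3, 0.2, -0.3]
width: 0.001
grasp_force: 0.0
21.25 [3.01, 3.11, 2.69, 2.7]
time: 21.58
ee_pos: [627.8, -33.9, 107.5]
ee_rot: [-0.0, 0.001, 1.0, 0.0]
contact_force: [0.3, -0.6, -0.4]
width: -0.001
grasp_force: 0.0
21.8333 [2.53, 2.59, 2.81, 2.65]
time: 22.17
ee_pos: [627.7, -33.9, 107.6]
ee_rot: [-0.0, 0.001, 1.0, 0.0]
contact_force: [0.8, -0.5, -0.2]
width: -0.001
grasp_force: 0.0
22.4167 [2.07, 2.14, 2.16, 2.08]
```

Still turning well over a second after release. I'll estimate the speeds from the saved frames.

```bash
cat > om.py <<'E'
from h import *
import glob
s=cap('side');th=np.radians(np.arange(0,360,3));r=np.arange(8,31,1.5)
uv=np.array([[proj(s,[571.1+a*np.cos(t),-112.5+a*np.sin(t),122]) for t in th] for a in r],np.float32)-np.float32([217,205])
fs=sorted(glob.glob('F*.npy'),key=lambda f:float(f[1:-4]))
pol={f:np.array([cv2.remap(i.mean(2).astype(np.float32),uv,None,cv2.INTER_LINEAR) for i in np.load(f)]) for f in fs}
bg=np.concatenate([pol[f] for f in fs]).mean(0)
for f in fs:
    P=pol[f]-bg;tm=np.arange(5)*.05;best=[]
    for w in np.arange(-12,12.1,.25):
        sh=[np.stack([np.interp(th+w*t,th,row,period=2*np.pi) for row in p]) for p,t in zip(P,tm)]
        best.append((np.var(np.mean(sh,0)),w))
    best.sort(reverse=True);print(f,[(round(float(a),2),float(w)) for a,w in best[:4]])
E
python3 om.py
```

```text
F14.4.npy [(43.2, -1.5), (43.07, -1.75), (43.02, -1.25), (42.86, -1.0)]
F15.3.npy [(20.36, 0.0), (19.94, 0.25), (19.87, -0.25), (19.44, 0.5)]
F15.9.npy [(21.42, 0.0), (20.97, 0.25), (20.94, -0.25), (20.44, 0.5)]
F17.6.npy [(28.6, -4.0), (28.5, -3.75), (28.46, -4.25), (28.03, -3.5)]
F18.3.npy [(34.62, -1.5), (34.6, -1.25), (34.48, -1.0), (34.28, -1.75)]
F18.9.npy [(34.23, -0.5), (33.91, -0.75), (33.85, -0.25), (33.39, 0.0)]
F20.5.npy [(32.1, -6.75), (31.96, -6.5), (31.94, -7.0), (31.73, -6.25)]
F21.2.npy [(36.04, -3.5), (36.01, -3.25), (35.93, -3.75), (35.85, -3.0)]
F21.8.npy [(30.7, -2.25), (30.65, -2.0), (30.61, -2.5), (30.37, -1.75)]
F22.4.npy [(51.62, -0.5), (51.45, -0.75), (51.39, -0.25), (51.15, -1.0)]
```

Speed about 6.6 rad/s just after release, 3.4 a second later and 2.1 at 1.6 s, so the spin met the step clearly. I'll lift away, let it come to rest and check.

```bash
python3 -m inch '[{"x":0,"y":0.2,"z":-0.2,"rx":0,"ry":0,"rz":0},{"x":0,"y":0.4,"z":-0.5,"rx":0,"ry":0,"rz":0},{"x":0,"y":0.6,"z":-0.8,"rx":0,"ry":0,"rz":0},{"x":0,"y":0.6,"z":-0.8,"rx":0,"ry":0,"rz":0},{"x":0,"y":0.6,"z":-0.8,"rx":0,"ry":0,"rz":0},{"x":0,"y":0.6,"z":-0.8,"rx":0,"ry":0,"rz":0},{"x":0,"y":0.6,"z":-0.8,"rx":0,"ry":0,"rz":0},{"x":0,"y":0.6,"z":-0.8,"rx":0,"ry":0,"rz":0},{"x":0,"y":0.6,"z":-0.8,"rx":0,"ry":0,"rz":0},{"x":0,"y":0.6,"z":-0.8,"rx":0,"ry":0,"rz":0}]'
python3 -m inch '[{"x":0,"y":0,"z":0,"rx":0,"ry":0,"rz":0},{"x":0,"y":0,"z":0,"rx":0,"ry":0,"rz":0},{"x":0,"y":0,"z":0,"rx":0,"ry":0,"rz":0},{"x":0,"y":0,"z":0,"rx":0,"ry":0,"rz":0},{"x":0,"y":0,"z":0,"rx":0,"ry":0,"rz":0},{"x":0,"y":0,"z":0,"rx":0,"ry":0,"rz":0}]'
python3 spin.py; python3 om.py | tail -1
python3 -c "
from h import *
a=cap('side')['color'][160:290,150:330]
cv2.imwrite('pics/c7.png',cv2.convertScaleAbs(cv2.resize(a,None,fx=4,fy=4,interpolation=cv2.INTER_CUBIC),alpha=1.5))"
```

```text
time: 23.3
ee_pos: [627.5, 37.2, 202.5]
ee_rot: [-0.001, 0.002, 1.0, -0.0]
contact_force: [-0.0, 0.4, -0.2]
width: 0.002
grasp_force: 0.0
time: 23.8
ee_pos: [627.9, 38.1, 203.6]
ee_rot: [0.0, 0.001, 1.0, 0.0]
contact_force: [-0.4, 0.6, 0.6]
width: 0.0
grasp_force: 0.0
24.05 [1.61, 1.55, 1.68, 1.63]
F24.1.npy [(118.2, 0.0), (116.98, 0.25), (116.91, -0.25), (115.52, 0.5)]
```

View pics/c7.png

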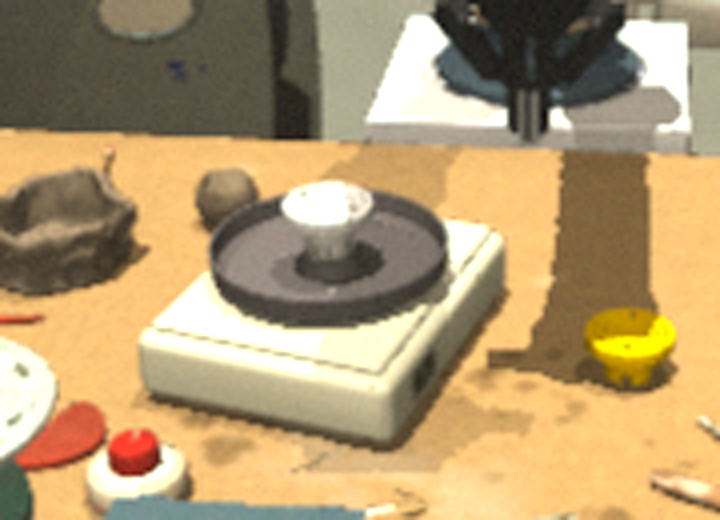

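The head, disc centre about (328,205) in the crop, is level, home and at rest, and the gripper is clear.

```bash
python3 -c "
from plant import job
print(job.job_done())"
```

```text
the job is handed in; nothing more can be done
None
```

The large head is home on the shaft, its slots over the cross pin; on the third rim stroke it ran on freely (about 3.4 rad/s a second after release), came to rest, and the job is handed in with no verdict returned.

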